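# Set the clamp screw over a camera module

## Robot

A 6-joint arm with a two-finger parallel gripper is mounted at the origin on the work surface. World frame = base frame: x ahead of the robot, y to its left, z up, the work surface at z = 0. Lengths are in m, angles in rad, forces in N, time in s.
With the tool pointing down it reaches from about 0.35 to 0.975 m from the base axis. Payload 4.9 kg.
Tool frame: the origin (TCP) lies at the centre of the arm's flange, where the gripper is bolted on; the fingertips stand 173 mm ahead of it and the grasp point (between the pads) lies 155 mm ahead of it (arm.tip_reach is the distance from the TCP to the fingertips, in m); z points along the fingers, y is the line along which they close (so a half turn about z gives the same grasp; the last joint's range is limited). The gripper opens to 85 mm and grips with 20 to 120 N. Pads are 22 mm wide; open, the fingers measure 114 mm over their backs; the gripper's body (76 mm by 85 mm) begins 54 mm behind the grasp point. The pads swing forward as they close: fully open they stand 13 mm farther back than shut.
Start: joints at [1.111, 0.053, 1.613, -0, 1.476, -0.119], TCP at [0.209, 0.589, 0.405] pointing down, gripper open.
Joint ranges: [-3.01, 3.01], [-1.01, 2.22], [0.06, 2.58], [-1.02, 4.17], [0.09, 2.62], [-3.14, 3.14]. Speed limits (rad/s): [2.57, 2.57, 3.14, 3.14, 3.14, 3.14].

## Interface

Orientations are given as [roll, pitch, yaw] about the fixed x, y, z axes, in that order (R = Rz(yaw) Ry(pitch) Rx(roll)).
In Python, from station import arm, optics gives the robot as it stands. The module is installed in compiled form; this text tells all that it offers.
- The arm moves only by the shell command python3 -m jog 'ROWS' [FORCE]. ROWS is a JSON list of rows, 1 to 5 of them, each of 7 numbers: a rotation vector rx, ry, rz in rad, then dx, dy, dz in m, then the finger opening in m; each row shifts and turns the commanded pose from where the row before left it, along the tool's axes as they then stand; what a row does not reach is not made up. A row lasts 1/8 s, in which the tool goes at most 0.0625 m and 0.188 rad, less where a joint would pass 70% of its speed; a pose out of reach is approached as far as the arm can. The fingers move at their own pace and stop on an object; FORCE is the grip in N (left out, the last holds). Time passes only in rows, so rows that do not move let the fingers close. It prints the time, the measured TCP pose, the force, the opening and the grip force at its end.
- arm.get_obs(): the state, without advancing time (a new reading comes with each control period).
- optics.grab_frame(name): name is "scene" or "top"; returns a dict with "color" (384x512x3 uint8, blue, green, red), "camera_matrix" (3x3 intrinsics, pixels), "k1" (the pictures are not rectified: a ray, as slopes to the right and down, at radius r is drawn at 1 + k1 r^2 times it, then the intrinsics apply), "xyz" and "attitude" of the camera in the world. Camera axes: x right, y up, looking along -z (the intrinsics and any distortion apply to the point x, -y, -z); pixel columns grow to the right and rows downward; lengths in m; the calibration is good to about 2 mm. A picture is of the moment at which its call begins. There is no depth.
- arm.finish_job(): hands the job in; it is judged then, once.
The state is a dict: "t": time; "joints": joint angles; "joint_vel": joint speeds; "effort": joint torques, N m; "eef_pos": TCP position; "tcp_rot": TCP orientation; "contact_force": force on the tool from outside, world axes, zero at the start; "ft_torque": the same for the moment, N m; "finger_gap": finger opening in m; "finger_force": force on a finger pad.
Only numpy, scipy, OpenCV 4.12 (cv2) and the standard library are available. Lean on these libraries where they do the work, as an engineer would, in place of code of your own. Each camera call takes 0.05 s, during which the arm holds its last target. There are 200 camera calls.

## Task

Swing the fixture's clamp arm over the camera module until it rests against its stop, then run the thumbscrew down (clockwise) so that it presses the module home, until it bottoms: snug, without forcing it. Then back the screw off a quarter of a turn, so that the module is kept in its nest but not squeezed, and let go, with the arm still against its stop and the other things on the bench left where they are.

Things in the scene. Friction and masses are not known exactly. Their poses are not given: they have to be found in the camera images.
- fixture: Fixed holding fixture: aluminium base 190 x 100 x 12 mm on blue film, brown nest block 66 x 66 mm (top 44 mm above the bench) round a square pocket. Origin: on the bench below the pocket's centre; z up. The base reaches 73 mm to -x, 117 mm to +x of it. Arm pivot post at (80, 0) mm, steel stop post (12 mm across, 72 mm high) at (46, 18.5) mm in this frame.
- clamp_arm (a joint): Angle of the swing arm about its upright pivot, rad: 0 = against the stop, arm along the fixture's -x, screw above the pocket's centre; grows counter-clockwise seen from above, as the arm swings out towards the fixture's -y (limit 1.6). The pivot is stiff (0.5 N m friction): the arm stays where left.
- clamp_end (a point): Point on the arm's centre line 104 mm from the pivot axis, 71 mm above the bench; x along the arm towards the pivot. The arm is an aluminium bar 24 mm wide, underside 64 and top 78 mm above the bench, that ends 114 mm from the pivot axis and carries the thumbscrew 80 mm from that axis. The pivot bolt's head rises 6 mm above the arm.
- thumbscrew: Steel thumbscrew upright in the arm. Origin: centre of its rubber-faced foot's underside (22 mm across); z up. Above the arm: collar 17 mm across, 33 to 36 mm above the origin, then the blade to grip, 36 to 66 mm above it, 26 mm wide (x), 8 mm thick (y). Right-hand thread, clockwise from above lowers it, 10 mm a turn. At the start the foot is 1.2 to 2 mm higher than the module's back.
- screw_grip (a point): Grip point on the thumbscrew's axis, 57 mm above its foot's underside, 9 mm below the blade's top; x along the blade's width, y across its thickness. Free turning takes 0.03 N m, pushing the module down up to 0.1. When it bottoms, after 0.2 to 0.6 of a turn in all, the torque climbs within 0.3 rad past 0.2 N m (snug); far past 0.5 is forcing it.
- module: Loose black camera module 38 x 38 x 18 mm, lens down in the fixture's pocket (39.4 mm square). It still stands too high, on raised ejector pins (held by 2 N of friction, they stay where pushed); the screw presses it 1 to 4 mm down onto a hidden seat whose depth differs each time. Origin: centre of its underside, 34 mm above the bench at the start; its flat back is 18 mm above the origin.
- spare_module: Bystander: loose camera module 38 x 38 x 18 mm on the bench beside the fixture; origin under its centre.
- tweezers: Bystander: steel tweezers 118 mm long lying beside the fixture; origin under the middle.
- screwdriver: Bystander: small black screwdriver 150 mm long, lying; origin under the middle.
- screw_jar: Bystander: jar 44 mm across, 45 mm high; origin under its centre.
- wipe_bottle: Bystander: bottle 52 mm across, 110 mm high; origin under its centre.
- tape_roll: Bystander: roll of amber tape 72 mm across, 19 mm high, lying flat; origin under its centre.
- steel_weight: Bystander: turned steel weight 36 mm across, 34 mm high; origin under its centre.

How it is judged:
By the outcome, as a careful person would: the job done as asked, in the order asked, and still so for the second after the job is handed in, with the robot touching nothing.
It also fails if it takes over 72 s, if anything falls off the work surface, if the arm or the gripper's body presses on something with over 40 N, if the wrist force passes 120 N, or if a joint passes its speed limit or range.

## Working session

There is one attempt and no reset: what is moved stays moved. The work goes in short steps, Python scripts to look and compute and a shell command to move; the robot and the scene stay as the last step left them, time stands still between calls to the robot, and variables do not carry over. Pictures are saved under pics/ and viewed, at most 10 in all, crops included, and the job is handed in when it is done.

```bash
mkdir -p pics
python3 - <<'E'
from station import arm, optics
import cv2,numpy as np
for n in("scene","top"):
    f=optics.grab_frame(n); cv2.imwrite(f"pics/{n}0.png",cv2.resize(f["color"],(800,600),interpolation=cv2.INTER_CUBIC)); np.save(n+"0.npy",f["color"])
    print(n,f["camera_matrix"],f["k1"],f["xyz"],f["attitude"])
print(arm.get_obs())
E
```

```text
scene [[477.02261604   0.         260.58043849]
 [  0.         477.02261604 192.57853706]
 [  0.           0.           1.        ]] -0.09620998566640605 [ 1.41119792 -0.30297497  0.90087034] [ 0.83226654 -0.01150029  1.28573757]
top [[439.0944093    0.         257.74864498]
 [  0.         439.0944093  194.83012182]
 [  0.           0.           1.        ]] -0.10060466816348342 [ 0.44606736 -0.04692869  1.21916722] [ 0.10861313  0.02776395 -1.54364655]
{'t': 0.1, 'joints': array([ 1.11098814e+00,  5.33371038e-02,  1.61414917e+00,  6.33047943e-06,
        1.47601416e+00, -1.18985435e-01]), 'joint_vel': array([-0.00113946, -0.00238738, -0.00240096, -0.00174261,  0.00036138,
        0.00155457]), 'effort': array([ 2.31330077e-04, -3.94896019e+01, -3.71366465e+01, -4.25569681e-05,
        3.83767619e-03,  2.36278095e-05]), 'eef_pos': array([0.2087991 , 0.58884047, 0.40356146]), 'tcp_rot': array([-3.13969911e+00, -2.32719238e-04,  2.80076907e+00]), 'contact_force': array([-0.18742678,  0.27883617, -0.32459472]), 'ft_torque': array([-0.00221453,  0.02960866, -0.000891  ]), 'finger_force': 0.0, 'finger_gap': 0.08528552552344526}
```

View pics/top0.png

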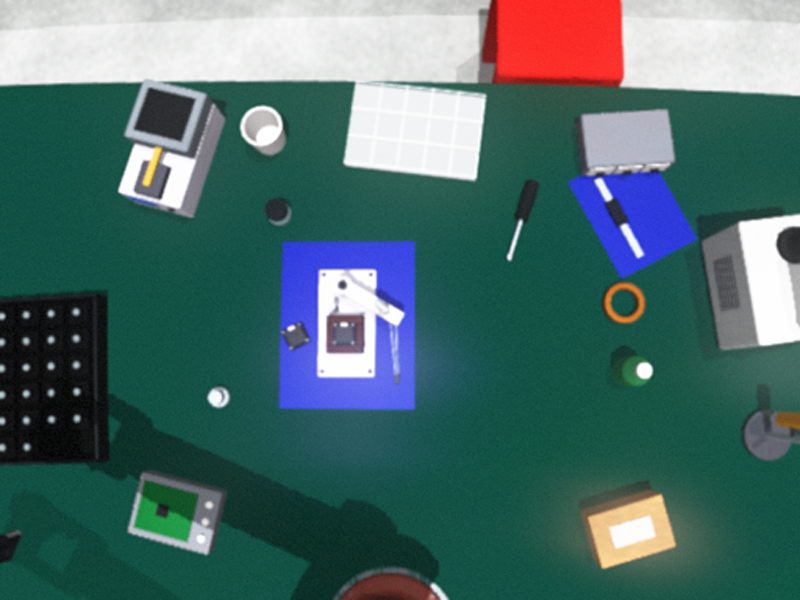

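View pics/scene0.png

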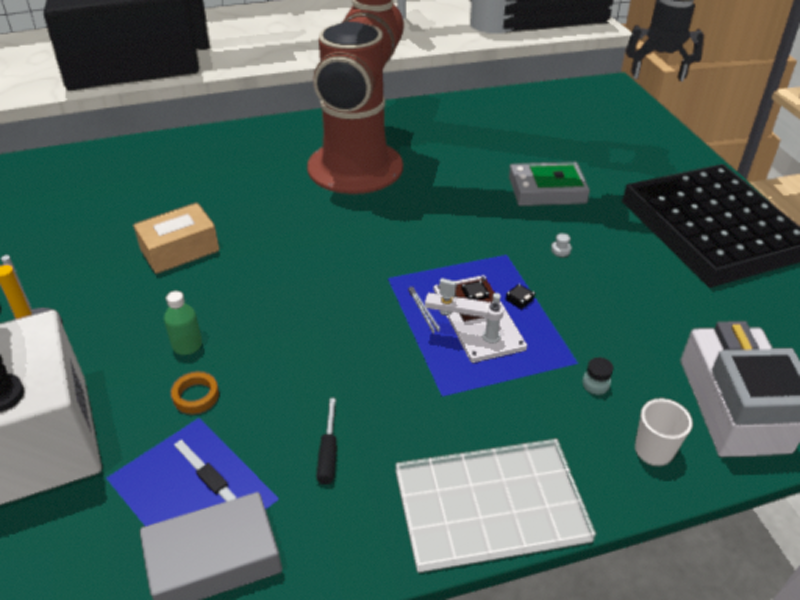

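The top view shows the fixture around (347,322), with the pivot at about (342,285) and the arm end near (400,318). The scene view shows the blade at about (447,290). Next I'll enlarge crops of both.

Run:
```python
import cv2,numpy as np
a=np.load("top0.npy")[165:250,175:275]; cv2.imwrite("pics/topc.png",cv2.resize(a,None,fx=7,fy=7,interpolation=cv2.INTER_CUBIC))
a=np.load("scene0.npy")[165:245,255:355]; cv2.imwrite("pics/scenec.png",cv2.resize(a,None,fx=7,fy=7,interpolation=cv2.INTER_CUBIC))
```

```text
(no output)
```

View pics/topc.png

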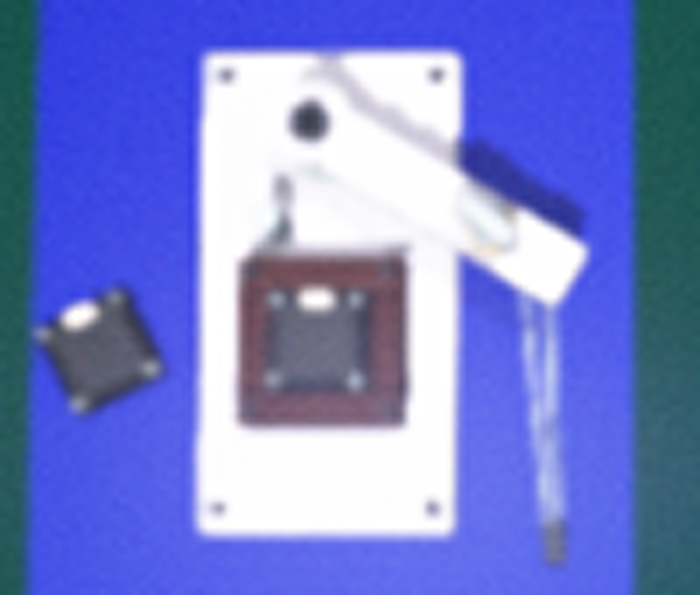

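View pics/scenec.png

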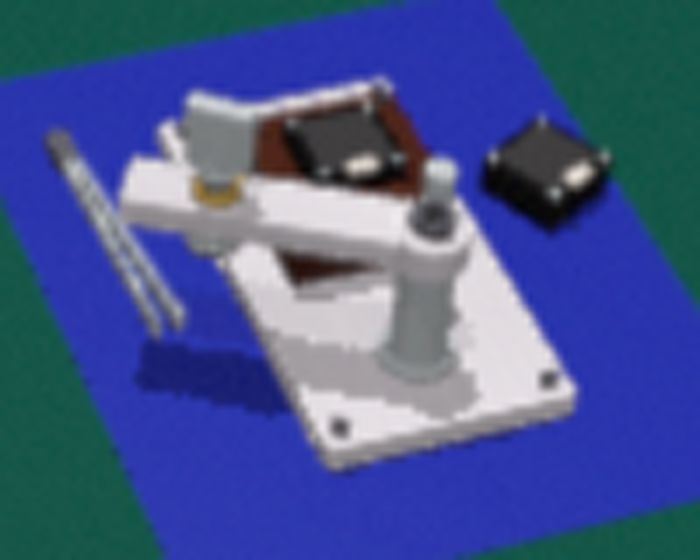

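The top crop shows the base corners at (202,54), (461,54), (455,535) and (196,533), the bolt head at (310,121), and the arm end corners at (588,250) and (553,305). The nest corners are (240,258), (407,256), (404,426) and (238,424). In the scene crop the blade's top edge runs from about (190,95) to (255,108). I'll fit fixture pose, arm angle and blade angle together from these.

```bash
cat > h.py <<'E'
import numpy as np
from scipy.spatial.transform import Rotation as R
from scipy.optimize import least_squares
C={"scene":((477.02261604,260.58043849,192.57853706),-0.09620998566640605,[1.41119792,-0.30297497,0.90087034],[0.83226654,-0.01150029,1.28573757]),
"top":((439.0944093,257.74864498,194.83012182),-0.10060466816348342,[0.44606736,-0.04692869,1.21916722],[0.10861313,0.02776395,-1.54364655])}
def proj(n,P):
    (f,cx,cy),k,t,a=C[n]; p=(np.atleast_2d(P)-t)@R.from_euler("xyz",a).as_matrix()
    s=np.c_[p[:,0],-p[:,1]]/-p[:,2:]; s=s*(1+k*(s**2).sum(1,keepdims=True)); return s*f+[cx,cy]
def crop(p,o,k=7): return (np.array(p,float)+.5)/k-.5+o
def fix(q,P):
    P=np.atleast_2d(np.array(P,float)); c,s=np.cos(q[2]),np.sin(q[2])
    return np.c_[q[0]+c*P[:,0]-s*P[:,1],q[1]+s*P[:,0]+c*P[:,1],P[:,2]]
def armp(q,P): # arm frame: x from screw... (r along arm, lateral), z
    P=np.atleast_2d(np.array(P,float)); th=np.pi+q[3]; c,s=np.cos(th),np.sin(th)
    return fix(q,np.c_[.08+c*P[:,0]-s*P[:,1],s*P[:,0]+c*P[:,1],P[:,2]])
E
cat > fit.py <<'E'
from h import *
T=np.array([175,165]);S=np.array([255,165])
base=[(.117,.05,.012),(.117,-.05,.012),(-.073,-.05,.012),(-.073,.05,.012)]
nest=[(.033,.033,.044),(.033,-.033,.044),(-.033,-.033,.044),(-.033,.033,.044)]
tb=crop([(202,54),(461,54),(455,535),(196,533)],T); tn=crop([(240,258),(407,256),(404,426),(238,424)],T)
tp=crop([(310,121)],T); te=crop([(553,305),(588,250)],T)
# scene: base corners near(+x,-y),(+x,+y); arm end top corner; blade top corners
sb=crop([(328,460),(575,395)],S); bl=crop([(190,97),(256,110)],S)
def blade(q,w=.013):
    c=armp(q,[(.08,0,0)])[0]; d=np.array([np.cos(q[4]),np.sin(q[4]),0])*w
    z=np.array([0,0,.1196]); return np.array([c-d+z,c+d+z])
def res(q,full=False):
    r=[proj("top",fix(q,base))-tb,proj("top",fix(q,nest))-tn,proj("top",fix(q,[(.08,0,.084)]))-tp,
       proj("top",armp(q,[(.114,-.012,.078),(.114,.012,.078)]))-te,
       proj("scene",fix(q,[(.117,-.05,.0),(.117,.05,.006)]))-sb]
    b=proj("scene",blade(q)); r.append(b-bl)
    return r if full else np.vstack(r).ravel()
best=min((least_squares(res,[.42,0,0,1,y],loss="soft_l1") for y in(0,.8,1.6,2.4)),key=lambda s:s.cost)
q=best.x; print(q,best.cost)
if __name__=="__main__":
    np.set_printoptions(precision=2,suppress=True)
    for r in res(q,True): print(r.tolist())
    np.set_printoptions(precision=4)
    print("screw",armp(q,[(.08,0,.11)]),"end",armp(q,[(.104,0,.071)]),"pivot",fix(q,[(.08,0,0)]),"pocket",fix(q,[(0,0,0)]))
    for n,o in(("top",T),("scene",S)): print(n,"blade in crop",((proj(n,blade(q))-o)*7+3).tolist())
np.save("q.npy",q)
E
python3 fit.py
```

```text
[0.52046654 0.0889684  0.03177525 1.02588958 0.98869796] 4.289956136044559
[[0.40333866904401816, 0.2607191447107482], [-0.9183106260609009, -0.09163592169562662], [-0.03807122328407786, -0.29281580205139335], [0.705754702591662, 0.10241756985686834]]
[[-0.8283930772197436, -0.08716714595530561], [-0.3221573882950963, 0.028302534809284907], [0.07799979896284981, 0.26596693029580365], [-0.7070243684228785, 0.6617825042419838]]
[[-0.2992446173674068, 0.09671283415300991]]
[[-0.007523281294908202, 0.17794840360085118], [-0.27586032855600706, 0.16552239760056864]]
[[-0.39361857392447064, 2.1887023144771547], [-0.10484348604114757, 1.3998213464653873]]
[[-0.778111110338898, 0.2337320483200358], [-0.19481690804985874, 0.4453011756511671]]
screw [[0.5612 0.0218 0.11  ]] end [[0.5494 0.0009 0.071 ]] pivot [[0.6004 0.0915 0.    ]] pocket [[0.5205 0.089  0.    ]]
top blade in crop [[514.4778257720277, 240.9509700924649], [455.51785457225185, 200.0532787645316]]
scene blade in crop [[184.55322222762777, 98.63612433824017], [254.63628164365116, 113.11710822955811]]
```

```bash
cat > d.py <<'E'
# print remaining motion to (x,y,z,yaw) in the tool's axes
import sys,numpy as np
from station import arm
from scipy.spatial.transform import Rotation as R
x,y,z,w=map(float,sys.argv[1:5]); o=arm.get_obs(); M=R.from_euler("xyz",o["tcp_rot"]); G=R.from_euler("xyz",[np.pi,0,w])
np.set_printoptions(precision=4,suppress=True)
print("rot",(M.inv()*G).as_rotvec(),"d",M.inv().apply(np.array([x,y,z])-o["eef_pos"]),"pos",o["eef_pos"],"rpy",o["tcp_rot"],"j",o["joints"],"F",o["contact_force"],"T",o["ft_torque"],"gap",o["finger_gap"],"t",o["t"])
E
r='[0,0,0,-0.047,-0.04,0,0.05]'
python3 -m jog '[[0,0,0,-0.047,-0.04,0,0.05],[0,0,0,-0.047,-0.04,0,0.05],[0,0,0,-0.047,-0.04,0,0.05],[0,0,0,-0.047,-0.04,0,0.05],[0,0,0,-0.047,-0.04,0,0.05]]' 20
python3 -m jog '[[0,0,0,-0.047,-0.04,0,0.05],[0,0,0,-0.047,-0.04,0,0.05],[0,0,0,-0.047,-0.04,0,0.05],[0,0,0,-0.047,-0.04,0,0.05],[0,0,0,-0.047,-0.04,0,0.05]]'
python3 -m jog '[[0,0,-0.18,0,0,0,0.05],[0,0,-0.18,0,0,0,0.05],[0,0,-0.18,0,0,0,0.05],[0,0,-0.18,0,0,0,0.05],[0,0,-0.18,0,0,0,0.05]]'
python3 - <<'E'
from h import *
q=np.load("q.npy"); print(armp(q,[(.105,0,.238)]), q[2]+q[3]+np.pi)
E
python3 d.py 0.549 0.0005 0.30 4.20
```

```text
t: 0.72
eef_pos: [0.3639, 0.3201, 0.4043]
tcp_rot: [-3.141, 0.0, 2.801]
contact_force: [1.0, -0.6, 0.4]
finger_gap: 0.05
finger_force: 0.0
t: 1.35
eef_pos: [0.5186, 0.053, 0.4044]
tcp_rot: [3.141, -0.0, 2.801]
contact_force: [1.1, 0.7, -0.3]
finger_gap: 0.0498
finger_force: 0.0
t: 1.98
eef_pos: [0.518, 0.0549, 0.4041]
tcp_rot: [3.141, -0.001, -2.577]
contact_force: [0.3, -0.0, 0.5]
finger_gap: 0.05
finger_force: 0.0
[[5.48880837e-01 3.27805266e-05 2.38000000e-01]] 4.19925748080912
rot [ 0.0008 -0.0007 -0.4934] d [ 0.0029 -0.0626  0.1041] pos [0.518  0.0549 0.4041] rpy [ 3.141  -0.0008 -2.5765] j [-0.0373 -0.1988  1.8523 -0.      1.489  -2.1732] F [ 0.3264 -0.0035  0.4516] T [ 0.0165 -0.0666 -0.009 ] gap 0.05001522192716298 t 1.975
```

```bash
python3 -m jog '[[0,0,0,0.0015,-0.0313,0.05,0.05],[0,0,0,0.0015,-0.0313,0.05,0.05],[0,0,-0.165,0,0,0,0.05],[0,0,-0.165,0,0,0,0.05],[0,0,-0.165,0,0,0,0.05]]'
python3 -m jog '[[0,0,0,0,0,0,0.05],[0,0,0,0,0,0,0.05]]'
python3 d.py 0.549 0.0000 0.238 4.20
python3 - <<'E'
from station import arm, optics
import cv2,numpy as np
a=optics.grab_frame("top")["color"][145:265,165:285];b=optics.grab_frame("scene")["color"][130:250,240:360]
cv2.imwrite("pics/chk1.png",np.hstack([cv2.resize(x,(400,400),interpolation=cv2.INTER_CUBIC) for x in(a,b)]))
E
```

```text
t: 2.6
eef_pos: [0.5486, 0.0002, 0.3038]
tcp_rot: [3.14, -0.001, -2.082]
contact_force: [-0.8, 0.5, 0.5]
finger_gap: 0.0499
finger_force: 0.0
t: 2.85
eef_pos: [0.5487, 0.0003, 0.3045]
tcp_rot: [3.141, -0.0, -2.09]
contact_force: [0.6, 0.2, -0.0]
finger_gap: 0.0501
finger_force: 0.0
rot [ 0.0004 -0.0002 -0.0065] d [ 0.0001 -0.0004  0.0665] pos [0.5487 0.0003 0.3045] rpy [ 3.1412 -0.0002 -2.0897] j [-0.135  -0.0451  1.8832 -0.      1.3039 -2.7578] F [ 0.6209  0.1925 -0.0302] T [-0.0375  0.0603 -0.0056] gap 0.05006766693609275 t 2.85
```

View pics/chk1.png

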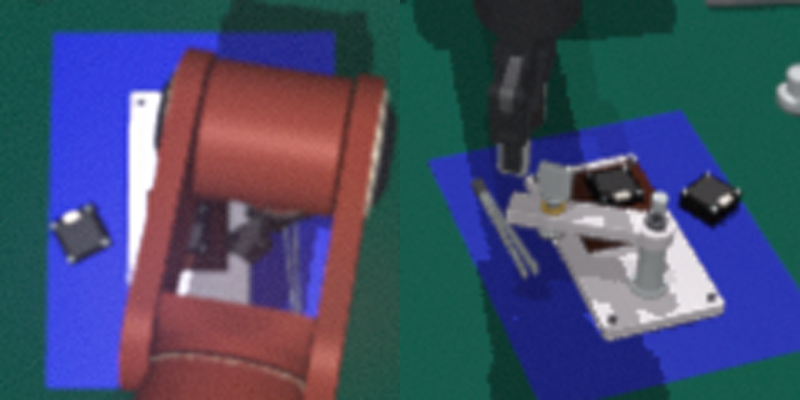

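The scene half of the picture shows the open fingers at (512,170), directly above the arm's end at (510,210), so it's lined up. I'll lower and cage the arm.

```bash
python3 -m jog '[[0,0,0,0,0,0.017,0.05],[0,0,0,0,0,0.017,0.05],[0,0,0,0,0,0.017,0.05],[0,0,0,0,0,0.0155,0.05],[0,0,0,0,0,0,0.05]]'
python3 -m jog '[[0,0,0,0,0,0,0.026],[0,0,0,0,0,0,0.026],[0,0,0,0,0,0,0.026]]'
python3 d.py 0.549 0.0000 0.238 4.20
```

```text
t: 3.58
eef_pos: [0.548, 0.0004, 0.2359]
tcp_rot: [3.138, -0.002, -2.087]
contact_force: [0.6, 0.0, -0.9]
finger_gap: 0.0499
finger_force: 0.0
t: 3.95
eef_pos: [0.5489, 0.0004, 0.2388]
tcp_rot: [3.142, 0.0, -2.087]
contact_force: [-2.8, 1.0, 2.2]
finger_gap: 0.0262
finger_force: 1.5
rot [ 0.0001  0.0002 -0.0041] d [ 0.0003 -0.0003  0.0008] pos [0.5489 0.0004 0.2388] rpy [ 3.1415  0.0002 -2.0872] j [-0.1349  0.036   1.9225  0.0003  1.1831 -2.7601] F [-2.8425  1.0378  2.2128] T [0.2099 0.451  0.0388] gap 0.026190278149481612 t 3.95
```

```bash
python3 -m jog '[[0,0,0.1,-0.0005,0.0105,0,0.026],[0,0,0.1,-0.0005,0.0105,0,0.026],[0,0,0.1,-0.0005,0.0105,0,0.026]]'
python3 -m jog '[[0,0,0.1,-0.0005,0.0105,0,0.026],[0,0,0.1,-0.0005,0.0105,0,0.026],[0,0,0.1,-0.0005,0.0105,0,0.026]]'
python3 -m jog '[[0,0,0.1,-0.0005,0.0105,0,0.026],[0,0,0.1,-0.0005,0.0105,0,0.026],[0,0,0.1,-0.0005,0.0105,0,0.026]]'
python3 - <<'E'
from h import *
q=np.load("q.npy")
for a in(.12,.1,.05,0): q[3]=a; print(a,armp(q,[(.105,0,.238)]), q[2]+a+np.pi)
E
python3 d.py 0.416 0.0857 0.238 3.173
```

```text
t: 4.32
eef_pos: [0.5247, 0.0188, 0.2391]
tcp_rot: [-3.136, 0.001, -2.391]
contact_force: [1.7, -4.4, -0.8]
finger_gap: 0.0258
finger_force: 2.4
t: 4.7
eef_pos: [0.5064, 0.0446, 0.239]
tcp_rot: [-3.137, -0.0, -2.691]
contact_force: [-1.0, -6.0, 0.5]
finger_gap: 0.026
finger_force: 2.6
t: 5.08
eef_pos: [0.4967, 0.0748, 0.2387]
tcp_rot: [-3.138, -0.0, -2.99]
contact_force: [-1.9, -4.8, 1.9]
finger_gap: 0.026
finger_force: 2.5
0.12 [[0.49663322 0.0756347  0.238     ]] 3.2933678987645996
0.1 [[0.49633649 0.0777136  0.238     ]] 3.2733678987645995
0.05 [[0.49577704 0.08293315 0.238     ]] 3.2233678987645993
0 [[0.49547916 0.08817415 0.238     ]] 3.1733678987645995
rot [-0.0039  0.0001  0.1197] d [0.0781 0.023  0.0006] pos [0.4967 0.0748 0.2387] rpy [-3.1377 -0.0002 -2.9904] j [ 0.002  -0.0754  2.0325 -0.0041  1.1841 -1.7184] F [-1.9377 -4.8207  1.855 ] T [-0.9416  0.3285 -0.0251] gap 0.026042598572075935 t 5.075
```

Tracking well: about 5 N of drag, with 0.12 rad remaining. I'll approach the stop gently.

```bash
python3 -m jog '[[0,0,0.04,0,0.0042,0,0.026],[0,0,0.04,0,0.0042,0,0.026]]'
for i in 1; do :; done
python3 -m jog '[[0,0,0.02,0,0.0021,0,0.026]]'
python3 -m jog '[[0,0,0.02,0,0.0021,0,0.026]]'
python3 -m jog '[[0,0,0.0,0,0.001,0,0.026]]'
python3 -m jog '[[0,0,0.0,0,0.001,0,0.026]]'
python3 d.py 0.4955 0.0882 0.238 3.173
```

```text
t: 5.32
eef_pos: [0.4955, 0.0831, 0.2386]
tcp_rot: [-3.138, -0.0, -3.068]
contact_force: [-2.8, -4.8, 1.0]
finger_gap: 0.026
finger_force: 2.5
t: 5.45
eef_pos: [0.4954, 0.0852, 0.2386]
tcp_rot: [-3.138, -0.0, -3.088]
contact_force: [-3.1, -5.8, 1.7]
finger_gap: 0.0262
finger_force: 2.5
t: 5.58
eef_pos: [0.4953, 0.0872, 0.2386]
tcp_rot: [-3.138, -0.0, -3.108]
contact_force: [-3.6, -4.6, 1.8]
finger_gap: 0.0262
finger_force: 2.5
t: 5.7
eef_pos: [0.4952, 0.0882, 0.2385]
tcp_rot: [-3.138, -0.0, -3.107]
contact_force: [-2.7, -5.7, 1.7]
finger_gap: 0.0261
finger_force: 2.5
t: 5.82
eef_pos: [0.4952, 0.0892, 0.2385]
tcp_rot: [-3.138, -0.0, -3.107]
contact_force: [-3.4, -5.3, 1.5]
finger_gap: 0.0262
finger_force: 2.4
rot [-0.0033 -0.0004  0.0031] d [-0.0003 -0.001   0.0005] pos [0.4952 0.0892 0.2385] rpy [-3.1383 -0.0004 -3.1071] j [ 0.0309 -0.0728  2.0304 -0.0036  1.1845 -1.5731] F [-3.3653 -5.2929  1.5492] T [-0.8624  0.4345  0.0016] gap 0.026189624887787043 t 5.825
```

```bash
python3 -m jog '[[0,0,0.0,0,0.001,0,0.026]]' | grep -E "pos|contact"
python3 -m jog '[[0,0,0.0,0,0.001,0,0.026]]' | grep -E "pos|contact"
python3 -m jog '[[0,0,0.0,0,0.001,0,0.026]]' | grep -E "pos|contact"
```

```text
eef_pos: [0.4951, 0.0902, 0.2385]
contact_force: [-3.0, -5.4, 2.1]
eef_pos: [0.4951, 0.0911, 0.2385]
contact_force: [-3.3, -5.2, 1.4]
eef_pos: [0.495, 0.0921, 0.2384]
contact_force: [-3.4, -5.6, 1.4]
```

```bash
python3 -m jog '[[0,0,0.0,0,0.001,0,0.026]]' | grep -E "pos|contact"
python3 -m jog '[[0,0,0.0,0,0.001,0,0.026]]' | grep -E "pos|contact"
python3 -m jog '[[0,0,0.0,0,0.001,0,0.026]]' | grep -E "pos|contact"
python3 d.py 0.4955 0.0882 0.238 3.173
python3 - <<'E'
from station import arm, optics
import cv2,numpy as np
a=optics.grab_frame("top")["color"][155:235,185:265];b=optics.grab_frame("scene")["color"][150:230,260:340]
cv2.imwrite("pics/chk2.png",np.hstack([cv2.resize(x,(400,400),interpolation=cv2.INTER_CUBIC) for x in(a,b)]))
E
```

```text
eef_pos: [0.4949, 0.0931, 0.2384]
contact_force: [-3.6, -6.0, 2.1]
eef_pos: [0.4949, 0.0937, 0.2384]
contact_force: [-3.0, -10.4, 1.7]
eef_pos: [0.4949, 0.0942, 0.2384]
contact_force: [-3.7, -13.6, 1.9]
rot [-0.0076 -0.0012  0.0035] d [-0.0004 -0.006   0.0004] pos [0.4949 0.0942 0.2384] rpy [-3.134  -0.0012 -3.1067] j [ 0.0418 -0.0706  2.0285 -0.0082  1.185  -1.5607] F [ -3.7301 -13.6206   1.9373] T [-2.2392  0.4887 -0.134 ] gap 0.026019023284386517 t 6.575
```

View pics/chk2.png

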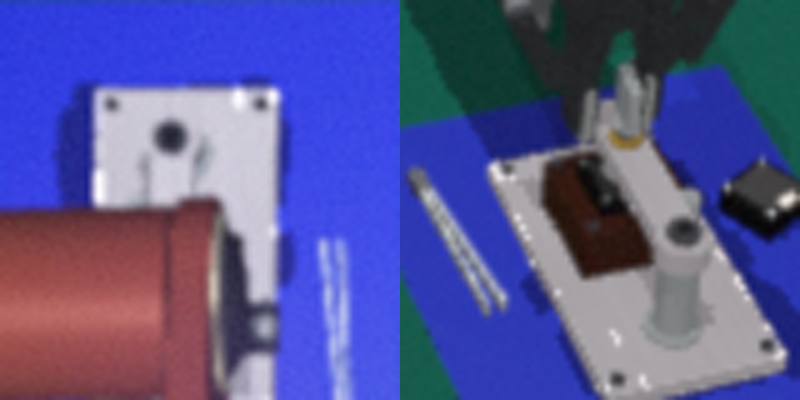

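The scene half shows the arm resting at the stop post (690,200), and force has climbed to 13.6 N, so the arm is seated. Its blade at (628,95) lies roughly along the arm. I'll release, move aside and measure the blade properly.

```bash
python3 -m jog '[[0,0,0,0,-0.0015,0,0.026],[0,0,0,0,0,0,0.05],[0,0,0,0,0,0,0.05],[0,0,0,0,0,-0.04,0.05],[0,0,0,0,0,-0.04,0.05]]' | grep -E "pos|contact"
python3 -m jog '[[0,0,0,0,-0.06,-0.03,0.05],[0,0,0,0,-0.06,0,0.05],[0,0,0,0,-0.06,0,0.05],[0,0,0,0,-0.06,0,0.05],[0,0,0,0,0,0,0.05]]' | grep -E "pos|contact"
python3 - <<'E'
from station import arm, optics
import cv2,numpy as np
a=optics.grab_frame("top")["color"];b=optics.grab_frame("scene")["color"]
np.save("top2.npy",a);np.save("scene2.npy",b)
cv2.imwrite("pics/chk3.png",np.hstack([cv2.resize(x,None,fx=8,fy=8,interpolation=cv2.INTER_CUBIC) for x in(a[167:232,200:250],b[165:230,290:340])]))
E
```

```text
eef_pos: [0.4949, 0.0947, 0.3188]
contact_force: [1.2, -0.1, 0.5]
eef_pos: [0.5031, -0.1445, 0.3466]
contact_force: [-0.2, -0.1, -0.3]
```

View pics/chk3.png

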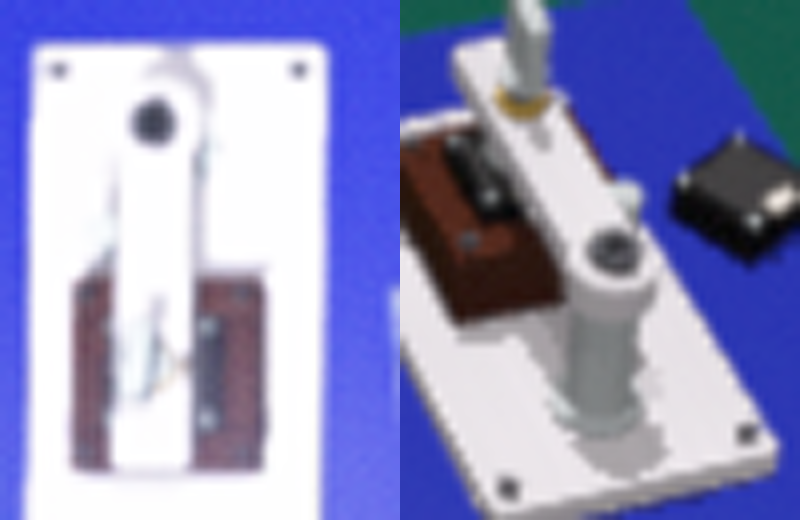

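The top half shows the arm end corners at (110,470) and (190,470), and the bolt at (154,122). The scene half shows the collar near (524,103). I'll enlarge the blade with the contrast stretched.

Run:
```python
import cv2,numpy as np
a=np.load("top2.npy")[200:228,205:230].astype(float);b=np.load("scene2.npy")[153:181,295:320].astype(float)
a=np.clip((a-150)*255/105,0,255)
cv2.imwrite("pics/bl.png",np.hstack([cv2.resize(x.astype(np.uint8),None,fx=16,fy=16,interpolation=cv2.INTER_CUBIC) for x in(a,b)]))
from h import *
q=np.load("q.npy");q[3]=0
T=np.array([200,167]);S=np.array([290,165])
tb=crop([(33,45),(327,45)],T,8);tp=crop([(154,122)],T,8);te=crop([(110,470),(190,470)],T,8);tn=crop([(72,281),(265,278),(264,470),(72,470)],T,8)
base=[(.117,.05,.012),(.117,-.05,.012)];nest=[(.033,.033,.044),(.033,-.033,.044),(-.033,-.033,.044),(-.033,.033,.044)]
E_=[(.114,-.012,.078),(.114,.012,.078)]
def res(p):
    p=np.r_[p,0]
    return np.vstack([proj("top",fix(p,base))-tb,proj("top",fix(p,[(.08,0,.084)]))-tp,proj("top",armp(p,E_))-te,proj("top",fix(p,nest))-tn]).ravel()
s=least_squares(res,q[:3]); p=np.r_[s.x,0]; np.set_printoptions(precision=2,suppress=True)
print(s.x.round(4)); print(res(s.x).reshape(-1,2))
# screw lateral/along only from arm points
s2=least_squares(lambda v:np.vstack([proj("top",fix(np.r_[v,0],[(.08,0,.084)]))-tp,proj("top",armp(np.r_[v,0],E_))-te]).ravel(),q[:3]);print("arm only",s2.x.round(4))
print("collar scene crop16",(proj("scene",armp(p,[(.08,0,.0885)]))-[295,153])*16+7.5, "bladetop",(proj("scene",armp(p,[(.08,0,.1196)]))-[295,153])*16+7.5)
print("bladetop top crop16",(proj("top",armp(p,[(.08,0,.1196)]))-[205,200])*16+7.5)
for w in (-.3,0,.3): print(w,[((proj(n,armp(p,[(.08,0,.1196)])+np.array([[np.cos(w),np.sin(w),0]])*k)-o)*16+7.5)[0].round() for n,o in(("top",[205,200]),("scene",[295,153])) for k in(-.013,.013)])
```

```text
[0.52 0.09 0.03]
[[ 0.56  0.09]
 [-0.52 -0.06]
 [ 0.1  -0.04]
 [ 0.84  0.14]
 [ 0.01  0.15]
 [-0.29 -0.59]
 [-0.05 -0.24]
 [-0.09  0.28]
 [-0.59  0.25]]
arm only [0.52 0.09 0.02]
collar scene crop16 [[158.1  353.48]] bladetop [[171.99 207.31]]
bladetop top crop16 [[198.64 188.33]]
-0.3 [array([171., 266.]), array([226., 110.]), array([168., 157.]), array([176., 258.])]
0 [array([196., 271.]), array([202., 106.]), array([144., 159.]), array([200., 256.])]
0.3 [array([220., 268.]), array([177., 109.]), array([124., 165.]), array([221., 250.])]
```

View pics/bl.png

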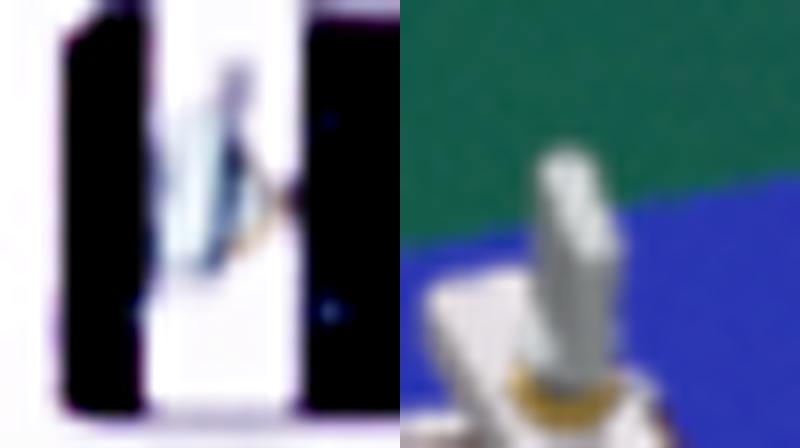

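```bash
python3 - <<'E'
from h import *
# triangulate the blade-top centre from the two views (bl.png: top (200,190), scene (182,198))
t=crop([(198,190)],np.array([205,200]),16); s_=crop([(182,198)],np.array([295,153]),16)
s=least_squares(lambda v:np.r_[(proj("top",v)-t).ravel(),(proj("scene",v)-s_).ravel()],[.52,.09,.12]);print(s.x.round(4),s.fun.round(2))
E
python3 d.py 0.5205 0.093 0.3466 3.02
```

```text
[0.5208 0.0892 0.1212] [-0.32 -0.11 -0.34  0.03]
rot [0.0006 0.0003 0.1546] d [-0.0251  0.2338 -0.0003] pos [ 0.5032 -0.1415  0.3462] rpy [ 3.141   0.0003 -3.1085] j [-0.4167 -0.151   1.9086  0.0007  1.384  -2.0207] F [-0.8069 -0.2712 -0.692 ] T [0.0249 0.0572 0.0252] gap 0.04982181842566877 t 8.025
```

```bash
python3 -m jog '[[0,0,0,-0.0063,0.0585,0,0.05],[0,0,0,-0.0063,0.0585,0,0.05],[0,0,0,-0.0063,0.0585,0,0.05],[0,0,0,-0.0063,0.0585,0,0.05],[0,0,0.16,0,0,0,0.05]]' | grep -E "pos|contact"
python3 -m jog '[[0,0,0,0,0,0.03,0.05],[0,0,0,0,0,0.03,0.05],[0,0,0,0,0,0,0.05]]' | grep -E "pos|contact"
python3 d.py 0.5205 0.093 0.2660 3.01
python3 - <<'E'
from station import arm, optics
import cv2,numpy as np
b=optics.grab_frame("scene")["color"][125:205,270:370]
cv2.imwrite("pics/chk4.png",cv2.resize(b,None,fx=7,fy=7,interpolation=cv2.INTER_CUBIC))
E
```

```text
eef_pos: [0.5193, 0.0989, 0.3462]
contact_force: [-0.2, -0.0, 0.5]
eef_pos: [0.5185, 0.0951, 0.2833]
contact_force: [0.1, -0.3, -0.5]
rot [-0.0007 -0.006   0.0086] d [-0.0023 -0.0018  0.0173] pos [0.5185 0.0951 0.2833] rpy [-3.1409 -0.006   3.0186] j [ 0.04   -0.0721  1.9469  0.0003  1.2728 -1.4078] F [ 0.1043 -0.2677 -0.5069] T [ 0.0359 -0.0091  0.031 ] gap 0.049888669466721096 t 9.025
```

View pics/chk4.png

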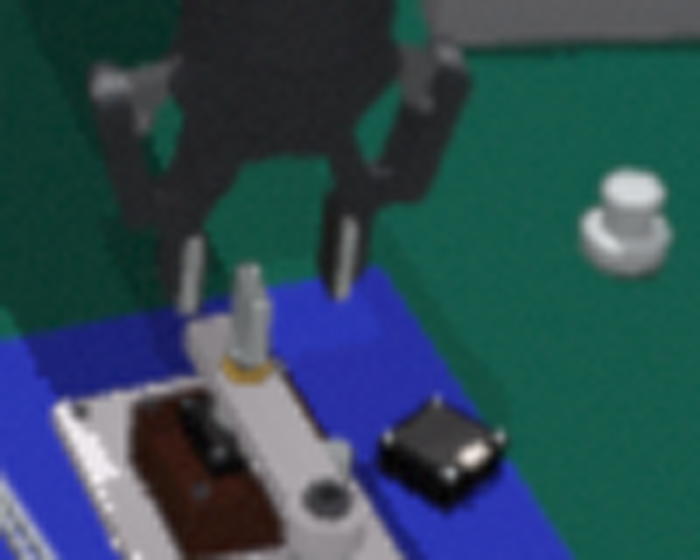

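The picture shows the finger tips at (190,300) and (342,290), and the blade at (250,270), which is left of their midpoint. So the blade's y is nearer 0.089–0.091. I'll aim for 0.0905 and close in steps, watching the lateral force.

```bash
python3 -m jog '[[0,0,0,-0.0025,-0.0043,0.0087,0.05],[0,0,0,0,0,0.0087,0.05],[0,0,0,0,0,0,0.03]]' 20 | grep -E "pos|contact"
python3 -m jog '[[0,0,0,0,0,0,0.018],[0,0,0,0,0,0,0.018]]' | grep -E "pos|contact|finger"
python3 -m jog '[[0,0,0,0,0,0,0.014],[0,0,0,0,0,0,0.014]]' | grep -E "pos|contact|finger"
python3 -m jog '[[0,0,0,0,0,0,0.011],[0,0,0,0,0,0,0.011]]' | grep -E "pos|contact|finger"
python3 d.py 0.5205 0.0905 0.2660 3.01
```

```text
eef_pos: [0.5221, 0.0887, 0.2682]
contact_force: [0.7, 0.1, -0.0]
eef_pos: [0.5224, 0.0888, 0.2691]
contact_force: [0.5, 0.2, -0.5]
finger_gap: 0.0182
finger_force: 0.0
eef_pos: [0.5224, 0.0889, 0.269]
contact_force: [0.6, 1.7, 0.7]
finger_gap: 0.0143
finger_force: 0.3
eef_pos: [0.5224, 0.0894, 0.2691]
contact_force: [2.4, 5.4, 0.9]
finger_gap: 0.0108
finger_force: 2.7
rot [0.0019 0.0008 0.0058] d [0.0021 0.0009 0.0031] pos [0.5224 0.0894 0.2691] rpy [3.1397 0.0009 3.0158] j [ 0.0286 -0.0494  1.9512  0.0018  1.2387 -1.417 ] F [2.3939 5.4177 0.8696] T [ 0.9286 -0.21    0.0807] gap 0.010750201993546616 t 10.2
```

First contact comes on the +y finger at a 14 mm gap, so the blade is really at y≈0.0922. I'll recentre there and grip.

```bash
python3 -m jog '[[0,0,0,0,0,0,0.018],[0,0,0,0.0016,0.0033,0.003,0.018],[0,0,0,0,0,0,0.018]]' 20 | grep -E "pos|contact"
python3 -m jog '[[0,0,0,0,0,0,0.011],[0,0,0,0,0,0,0.011]]' | grep -E "pos|contact|finger"
python3 -m jog '[[0,0,0,0,0,0,0.0],[0,0,0,0,0,0,0.0],[0,0,0,0,0,0,0.0]]' 30| grep -E "pos|contact|finger"
python3 d.py 0.5205 0.0922 0.2660 3.01
```

```text
eef_pos: [0.5207, 0.0923, 0.2651]
contact_force: [0.6, -0.3, -1.0]
eef_pos: [0.5211, 0.0923, 0.2658]
contact_force: [-0.2, -0.5, 0.3]
finger_gap: 0.0109
finger_force: 0.0
eef_pos: [0.5211, 0.0922, 0.2659]
contact_force: [-1.8, -1.8, 1.0]
finger_gap: 0.0076
finger_force: 32.0
rot [-0.0005  0.0001  0.0058] d [ 0.0006 -0.     -0.0001] pos [0.5211 0.0922 0.2659] rpy [-3.1411  0.0001  3.0158] j [ 0.0345 -0.0469  1.9546 -0.0005  1.2338 -1.4104] F [-1.8166 -1.7634  1.0467] T [-0.3143  0.0907  0.0307] gap 0.007640776380103514 t 11.2
```

```bash
cat > s.py <<'E'
import numpy as np
from station import arm
o=arm.get_obs(); np.set_printoptions(precision=3,suppress=True)
print("pos",o["eef_pos"],"yaw %.3f j6 %.3f"%(o["tcp_rot"][2],o["joints"][5]),"F",o["contact_force"],"T",o["ft_torque"],"eff6 %.3f"%o["effort"][5],"gap %.4f t %.2f"%(o["finger_gap"],o["t"]))
E
python3 -m jog '[[0,0,0,0,0.0007,0,0],[0,0,0,0,0,0,0]]' >/dev/null; python3 s.py
python3 -m jog '[[0,0,0.1,0,0,0.00016,0],[0,0,0.1,0,0,0.00016,0]]' >/dev/null; python3 s.py
python3 -m jog '[[0,0,0.1,0,0,0.00016,0],[0,0,0.1,0,0,0.00016,0]]' >/dev/null; python3 s.py
python3 -m jog '[[0,0,0.1,0,0,0.00016,0],[0,0,0.1,0,0,0.00016,0]]' >/dev/null; python3 s.py
```

```text
pos [0.521 0.093 0.266] yaw 3.016 j6 -1.409 F [-1.449 -6.232  1.989] T [-0.936  0.298  0.014] eff6 0.028 gap 0.0073 t 11.45
pos [0.521 0.092 0.266] yaw 2.813 j6 -1.206 F [-1.378 -6.719  2.001] T [-1.112  0.289  0.024] eff6 -0.621 gap 0.0076 t 11.70
pos [0.521 0.092 0.265] yaw 2.613 j6 -1.006 F [-1.828 -7.256  2.585] T [-1.293  0.364  0.01 ] eff6 -0.618 gap 0.0075 t 11.95
pos [0.521 0.092 0.265] yaw 2.413 j6 -0.806 F [-2.359 -8.268  2.369] T [-1.356  0.465  0.031] eff6 -0.618 gap 0.0075 t 12.20
```

```bash
python3 -m jog '[[0,0,0.1,0,0,0.00016,0],[0,0,0.1,0,0,0.00016,0]]' >/dev/null; python3 s.py
python3 -m jog '[[0,0,0.1,0,0,0.00016,0],[0,0,0.1,0,0,0.00016,0]]' >/dev/null; python3 s.py
python3 -m jog '[[0,0,0.1,0,0,0.00016,0],[0,0,0.1,0,0,0.00016,0]]' >/dev/null; python3 s.py
```

```text
pos [0.521 0.092 0.265] yaw 2.213 j6 -0.606 F [-3.385 -7.968  4.056] T [-1.597  0.587  0.047] eff6 -0.619 gap 0.0076 t 12.45
pos [0.521 0.092 0.264] yaw 2.013 j6 -0.406 F [-4.497 -9.263  3.947] T [-1.642  0.861  0.056] eff6 -0.619 gap 0.0074 t 12.70
pos [0.521 0.092 0.264] yaw 1.813 j6 -0.206 F [-5.939 -9.668  5.464] T [-1.719  0.945  0.064] eff6 -0.615 gap 0.0074 t 12.95
```

```bash
python3 -m jog '[[0,0,0.1,-0.0002,-0.0006,0.0001,0],[0,0,0.1,0,0,0.00012,0]]' >/dev/null; python3 s.py
python3 -m jog '[[0,0,0.1,0,0,0.00015,0]]' >/dev/null; python3 s.py
python3 -m jog '[[0,0,0.1,0,0,0.00015,0]]' >/dev/null; python3 s.py
python3 -m jog '[[0,0,0.1,0,0,0.00015,0]]' >/dev/null; python3 s.py
```

```text
pos [0.52  0.092 0.264] yaw 1.613 j6 -0.006 F [-4.357 -8.38   4.546] T [-1.522  0.848  0.018] eff6 -0.619 gap 0.0074 t 13.20
pos [0.52  0.092 0.263] yaw 1.513 j6 0.094 F [-6.169 -9.346  4.197] T [-1.518  0.921  0.055] eff6 -0.619 gap 0.0072 t 13.32
pos [0.52  0.092 0.263] yaw 1.413 j6 0.194 F [-5.401 -8.057  4.746] T [-1.494  0.975  0.049] eff6 -0.621 gap 0.0077 t 13.45
pos [0.52  0.092 0.263] yaw 1.313 j6 0.294 F [-5.754 -8.051  5.095] T [-1.594  1.04   0.065] eff6 -0.622 gap 0.0073 t 13.57
```

```bash
python3 -m jog '[[0,0,0.1,0,-0.0003,0.00015,0]]' >/dev/null; python3 s.py
python3 -m jog '[[0,0,0.1,0,0,0.00015,0]]' >/dev/null; python3 s.py
python3 -m jog '[[0,0,0.1,0,0,0.00015,0]]' >/dev/null; python3 s.py
python3 -m jog '[[0,0,0.1,0,0,0.00015,0]]' >/dev/null; python3 s.py
python3 -m jog '[[0,0,0.1,0,0,0.00015,0]]' >/dev/null; python3 s.py
```

```text
pos [0.52  0.092 0.263] yaw 1.213 j6 0.394 F [-5.378 -8.415  5.01 ] T [-1.536  0.947  0.046] eff6 -0.625 gap 0.0076 t 13.70
pos [0.52  0.092 0.263] yaw 1.113 j6 0.494 F [-6.302 -8.22   4.968] T [-1.501  1.091  0.013] eff6 -0.625 gap 0.0074 t 13.82
pos [0.52  0.092 0.263] yaw 1.013 j6 0.594 F [-6.197 -8.541  5.504] T [-1.472  1.201  0.006] eff6 -0.626 gap 0.0076 t 13.95
pos [0.52  0.092 0.262] yaw 0.913 j6 0.694 F [-6.709 -7.814  5.188] T [-1.43   1.236  0.045] eff6 -0.628 gap 0.0074 t 14.07
pos [0.52  0.092 0.262] yaw 0.813 j6 0.794 F [-7.28  -6.55   5.344] T [-1.357  1.31  -0.005] eff6 -0.629 gap 0.0075 t 14.20
```

```bash
python3 -m jog '[[0,0,0.1,-0.0005,-0.0003,0.00012,0]]' >/dev/null; python3 s.py
python3 -m jog '[[0,0,0.1,0,0,0.00014,0]]' >/dev/null; python3 s.py
python3 -m jog '[[0,0,0.1,0,0,0.00014,0]]' >/dev/null; python3 s.py
python3 -m jog '[[0,0,0.1,0,0,0.00014,0]]' >/dev/null; python3 s.py
```

```text
pos [0.519 0.092 0.262] yaw 0.713 j6 0.894 F [-5.023 -6.497  4.33 ] T [-1.235  0.857 -0.001] eff6 -0.627 gap 0.0072 t 14.32
pos [0.519 0.092 0.262] yaw 0.613 j6 0.994 F [-6.59  -5.285  4.589] T [-1.173  1.01  -0.016] eff6 -0.631 gap 0.0078 t 14.45
pos [0.519 0.092 0.262] yaw 0.513 j6 1.094 F [-6.913 -6.429  5.706] T [-1.035  1.128  0.013] eff6 -0.614 gap 0.0073 t 14.57
pos [0.519 0.092 0.262] yaw 0.413 j6 1.193 F [-6.95  -5.311  7.395] T [-0.996  1.294  0.165] eff6 -0.575 gap 0.0074 t 14.70
```

```bash
python3 -m jog '[[0,0,0.04,0,0,0.00003,0]]' >/dev/null; python3 s.py
python3 -m jog '[[0,0,0,0,0,0,0]]' >/dev/null; python3 s.py
python3 -m jog '[[0,0,0.03,0,0,0.00003,0]]' >/dev/null; python3 s.py
```

```text
pos [0.519 0.092 0.262] yaw 0.375 j6 1.232 F [-7.105 -5.879  6.15 ] T [-1.001  1.224  0.14 ] eff6 -0.079 gap 0.0073 t 14.82
pos [0.519 0.092 0.262] yaw 0.376 j6 1.231 F [-6.964 -5.014  6.159] T [-0.989  1.176 -0.007] eff6 0.063 gap 0.0074 t 14.95
pos [0.519 0.092 0.262] yaw 0.345 j6 1.261 F [-6.516 -5.216  6.401] T [-0.967  1.271  0.072] eff6 -0.129 gap 0.0070 t 15.07
```

```bash
python3 -m jog '[[0,0,0.06,0,0,0.0001,0]]' >/dev/null; python3 s.py
python3 -m jog '[[0,0,0.06,0,0,0.0001,0]]' >/dev/null; python3 s.py
```

```text
pos [0.519 0.092 0.262] yaw 0.285 j6 1.322 F [-7.56  -5.359  6.418] T [-0.983  1.298  0.131] eff6 -0.298 gap 0.0074 t 15.20
pos [0.519 0.092 0.262] yaw 0.224 j6 1.382 F [-8.803 -5.101  7.273] T [-0.92   1.399  0.184] eff6 -0.225 gap 0.0073 t 15.32
```

```bash
python3 -m jog '[[0,0,0.05,0,0,0.00006,0]]' >/dev/null; python3 s.py
python3 -m jog '[[0,0,0.05,0,0,0.00006,0]]' >/dev/null; python3 s.py
```

```text
pos [0.519 0.092 0.262] yaw 0.175 j6 1.432 F [-8.446 -5.157  8.523] T [-0.859  1.452  0.253] eff6 -0.122 gap 0.0072 t 15.45
pos [0.519 0.092 0.262] yaw 0.125 j6 1.481 F [-8.928 -4.039  8.391] T [-0.807  1.434  0.2  ] eff6 -0.111 gap 0.0073 t 15.57
```

```bash
python3 -m jog '[[0,0,0.05,0,0,0.00003,0]]' >/dev/null; python3 s.py
python3 -m jog '[[0,0,0.05,0,0,0.00003,0]]' >/dev/null; python3 s.py
```

```text
pos [0.519 0.092 0.262] yaw 0.075 j6 1.531 F [-8.01  -4.745  9.384] T [-0.743  1.434  0.231] eff6 -0.090 gap 0.0075 t 15.70
pos [0.519 0.092 0.262] yaw 0.025 j6 1.581 F [-7.786 -3.074  7.75 ] T [-0.72   1.474  0.258] eff6 -0.061 gap 0.0071 t 15.82
```

```bash
python3 -m jog '[[0,0,0,0,0,0,0],[0,0,0,0,0,0,0]]' 60 >/dev/null; python3 s.py
python3 -m jog '[[0,0,0.03,0,0,0.00003,0]]' >/dev/null; python3 s.py
python3 -m jog '[[0,0,0.03,0,0,0.00003,0]]' >/dev/null; python3 s.py
```

```text
pos [0.519 0.092 0.262] yaw 0.026 j6 1.580 F [-8.533 -4.741  9.356] T [-0.761  1.468  0.172] eff6 0.140 gap 0.0069 t 16.07
pos [0.519 0.093 0.262] yaw -0.004 j6 1.611 F [-7.922 -4.297  9.134] T [-0.724  1.496  0.265] eff6 0.028 gap 0.0066 t 16.20
pos [0.519 0.093 0.262] yaw -0.034 j6 1.641 F [-8.194 -3.732  8.73 ] T [-0.702  1.521  0.318] eff6 0.100 gap 0.0071 t 16.32
```

Snug at about 0.3 N m. Next I'll back off a quarter turn, with a small allowance for torsional windup.

```bash
python3 -m jog '[[0,0,-0.1,-0.0003,0,-0.0002,0],[0,0,-0.1,0,0,-0.00016,0],[0,0,-0.1,0,0,-0.00016,0],[0,0,-0.1,0,0,-0.00016,0]]' >/dev/null; python3 s.py
python3 -m jog '[[0,0,-0.1,0,0,-0.00016,0],[0,0,-0.1,0,0,-0.00016,0],[0,0,-0.1,0,0,-0.00016,0],[0,0,-0.1,0,0,-0.00016,0]]' >/dev/null; python3 s.py
python3 -m jog '[[0,0,-0.1,0,0,-0.00016,0],[0,0,-0.1,0,0,-0.00016,0],[0,0,-0.1,0,0,-0.00016,0],[0,0,-0.1,0,0,-0.00016,0]]' >/dev/null; python3 s.py
python3 -m jog '[[0,0,-0.1,0,0,-0.00016,0],[0,0,-0.1,0,0,-0.00016,0],[0,0,-0.1,0,0,-0.00016,0],[0,0,-0.1,0,0,-0.00016,0],[0,0,0,0,0,0,0]]' >/dev/null; python3 s.py
```

```text
pos [0.519 0.092 0.262] yaw 0.369 j6 1.237 F [-4.847 -5.033  4.092] T [-1.03   0.912 -0.084] eff6 0.576 gap 0.0069 t 16.82
pos [0.519 0.092 0.262] yaw 0.769 j6 0.837 F [-4.016 -5.751  3.704] T [-1.291  0.643 -0.026] eff6 0.616 gap 0.0072 t 17.32
pos [0.519 0.092 0.263] yaw 1.169 j6 0.437 F [-2.652 -7.579  1.606] T [-1.429  0.356 -0.05 ] eff6 0.620 gap 0.0071 t 17.82
pos [0.519 0.092 0.264] yaw 1.566 j6 0.040 F [ 1.168 -9.031  0.725] T [-1.428  0.049  0.026] eff6 -0.112 gap 0.0072 t 18.45
```

```bash
python3 -m jog '[[0,0,0,0,0,0,0.015],[0,0,0,0,0,0,0.04],[0,0,0,0,0,0,0.04],[0,0,0,0,0,-0.03,0.04],[0,0,0,0,0,-0.05,0.04]]' 20 | grep -E "pos|contact"
python3 -m jog '[[0,0,0,-0.06,0,-0.02,0.04],[0,0,0,-0.06,0,0,0.04],[0,0,0,-0.06,0,0,0.04],[0,0,0,-0.06,0,0,0.04],[0,0,0,0,0,0,0.04]]' | grep -E "pos|contact"
python3 - <<'E'
from station import arm, optics
import cv2,numpy as np
a=optics.grab_frame("top")["color"];b=optics.grab_frame("scene")["color"]
cv2.imwrite("pics/end.png",np.hstack([cv2.resize(x,None,fx=8,fy=8,interpolation=cv2.INTER_CUBIC) for x in(a[167:232,200:250],b[160:225,290:340])]))
E
```

```text
eef_pos: [0.5186, 0.0928, 0.3425]
contact_force: [1.1, 0.4, -0.3]
eef_pos: [0.518, -0.1499, 0.3639]
contact_force: [0.2, 1.1, -0.1]
```

View pics/end.png

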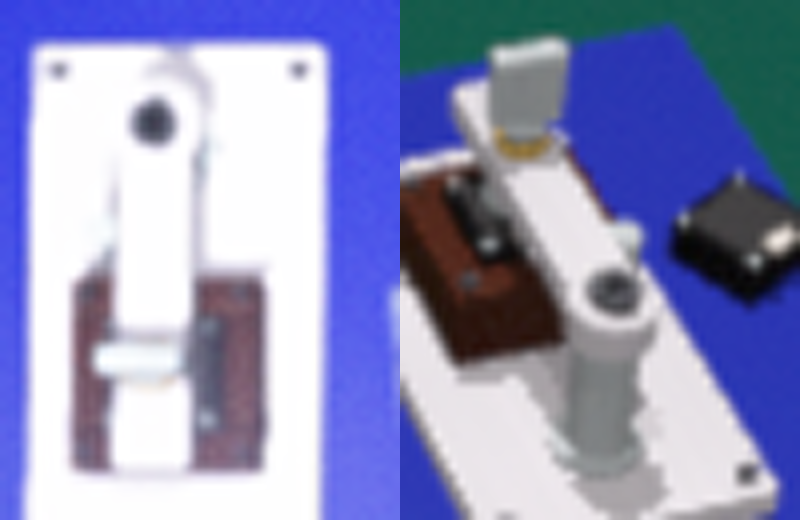

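The arm is unchanged against the stop (end corners still at (110,470) and (190,470)). The blade now lies across it from (95,360) to (190,355), matching the commanded angle, and the bystanders in this view look unmoved. Handing in.

```bash
python3 -c "
from station import arm
print(arm.finish_job())"
```

```text
the job is handed in; nothing more can be done
None
```

I handed the job in at about 19 s of robot time: the clamp arm is against its stop, the screw was run down to snug (about 0.3 N m) then backed off a quarter turn (1.6 rad at the tool), and the gripper is clear. I saw nothing disturbed, though the final check covered only the fixture and the spare module, and no result came back.

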